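# Weigh a scoop of nuts and pour it into the crock

### The arm

A 7-joint arm with a two-finger parallel gripper is mounted at the origin on the work surface. World frame = base frame: x ahead of the robot, y to its left, z up, the work surface at z = 0. Lengths are in mm, angles in rad, forces in N, time in s.
With the tool pointing down it reaches from about 350 to 900 mm from the base axis. Payload 7.2 kg.
Tool frame: the origin (TCP) lies on the centre line of the jaws, within the pads' length; the fingertips stand 25 mm ahead of it and the grasp point (between the pads) lies 6 mm ahead of it; z points along the fingers, y is the line along which they close (so a half turn about z gives the same grasp; the last joint's range is limited). The gripper opens to 85 mm and grips with 20 to 120 N. Pads are 22 mm wide; open, the fingers measure 114 mm over their backs; the gripper's body (76 mm by 85 mm) begins 54 mm behind the grasp point. The pads swing forward as they close: fully open they stand 13 mm farther back than shut.
Start: joints at [-1.307, 0.411, -0.013, 1.596, 0.006, 1.134, -0.082], TCP at [203.6, 590.91, 256.297] pointing down, gripper open.
Joint ranges: [-2.95, 2.95], [-0.29, 1.99], [-1.47, 1.44], [0.14, 2.54], [-1.03, 4.17], [0.13, 1.85], [-2.86, 2.86]. Speed limits (rad/s): [2.39, 2.39, 3.01, 3.01, 3.14, 3.14, 3.14].

### API

Orientations are given as a unit quaternion [x, y, z, w].
In Python, from cell import r gives the robot as it stands. The module is installed in compiled form; this text tells all that it offers.
- The arm moves only by the tool jog_arm, never from a script. Its argument "targets" is a list that holds one entry, the list of rows, each a list of 6 numbers: the shift along the tool's x, y, z normalised to -1 to 1, where 1 is 2 cm, then the turn, a rotation vector about the tool's x, y, z normalised to -1 to 1, where 1 is 0.12 rad. A call has exactly 10 rows; each row shifts and turns the commanded pose from where the row before left it, along the tool's axes as they then stand; what a row does not reach is not made up. A row lasts 1/8 s, in which the tool goes at most 62.5 mm and 10.7 degrees, less where a joint would pass 70% of its speed; a pose out of reach is approached as far as the arm can. A call with a number of a shift or a turn outside -1 to 1 is refused whole. A call with a gripper value outside its range is refused whole. "jaw" is the opening, from 0 (shut) to 1 (fully open), set as the call begins (left out, the last holds). The fingers move at their own pace and stop on an object; the grip force is fixed at half the most. Time passes only in rows, so rows that do not move let the fingers close, or fill a call up. It gives the time, the measured TCP pose, the force, the opening and the grip force at its end, in the units of the state.
- r.get_obs(): the state, without advancing time (a new reading comes with each control period).
- r.snapshot(name): name is "side" or "top"; returns a dict with "img" (420x560x3 uint8, blue, green, red), "range_z" (420x560 float32, mm along the optical axis (not along the pixel's ray), 0 where there is no reading), "fovy" (degrees; the focal length in pixels is half the picture's height over the tangent of half this angle, whatever the lens; pixels are square), "cx", "cy" (the principal point, pixels), "xyz" and "orientation" of the camera in the world. Camera axes: x right, y down, z forward; pixel columns grow to the right and rows downward; lengths in mm; the calibration is good to about 2 mm. A picture is of the moment at which its call begins.
- r.finish_job(): hands the job in; it is judged then, once.
The state is a dict: "time": time; "joints": joint angles; "joint_velocities": joint speeds; "effort": joint torques, N m; "position": TCP position; "ee_rot": TCP orientation; "force": force on the tool from outside, world axes, zero at the start; "wrist_torque": the same for the moment, N m; "opening": finger opening in mm; "finger_force": force on a finger pad.
Only numpy, scipy, OpenCV 4.12 (cv2) and the standard library are available. Lean on these libraries where they do the work, as an engineer would, in place of code of your own. Each camera call takes 0.05 s, during which the arm holds its last target. There are 200 camera calls.

### The job

Lift the green scoop of nuts out of the crate, stand it gently and upright in the middle of the kitchen scale's pan and let go of it for a second so that it can be weighed, with all eight nuts still in it. Then take it again so that you can tip it, pour all eight nuts over its lip into the blue crock, and gently stand the empty scoop upright in the middle of the scale's pan again. Leave the jars, the tin, the bottle and the crock standing where they are.

Things in the scene. Friction and masses are not known exactly. Their poses are not given: they have to be found in the camera images.
- scoop: green open-topped plastic cup, 100 mm high, walls 4 mm, about 150 g empty, upright in the crate at the start. Origin: centre of its underside; z up out of the mouth, x towards the pouring lip. Its two flat upright sides lie at y = -31 and +31 mm (62 mm apart): grip across them. Foot x = -35 to 35 mm; back upright; the front slopes out by 20 degrees, from x = 35 mm at the foot to 71 mm at the rim
- scoop_lip (a point): middle of the scoop's pouring lip, the outer front edge of the rim: x = 71, y = 0, z = 100 mm in the scoop's frame. Nuts begin to run over it when the scoop is tipped forward some 60 to 70 degrees; about 105 degrees empties it
- scoop_mid (a point): point inside the scoop, x = 5, y = 0, z = 45 mm in the scoop's frame
- scale: kitchen scale, fixed: white base 190 mm (x, from -105 to +85) by 170 mm (y), 30 mm high, carrying a round steel pan of 152 mm diameter. Origin: on the table under the pan's centre, z up; the black display is on its -x edge
- scale_pan (a point): centre of the top of the scale's flat pan, 43 mm above the table; the pan does not move
- crock: open blue ceramic crock standing loose on the table, 900 g, 128 mm outside diameter, 100 mm high, wall 5 mm, mouth 118 mm wide. Origin: centre of the underside, z up
- crock_mouth (a point): centre of the crock's mouth at rim height, 100 mm above its underside
- crate: low white crate, fixed, open on top: 310 mm (x) by 96 mm (y) by 50 mm high, wall and floor 5 mm. Origin: centre of the underside. Along its x axis stand a jar, the scoop and the other jar, the scoop's lip towards the crate's +x end; each jar is about 25 mm clear of the scoop's rim
- honey_jar: amber jar with a yellow cap, 68 mm diameter, 150 mm high, loose at one end of the crate (leave alone). Origin: centre of the underside
- jam_jar: red jar with a black cap, 68 mm diameter, 150 mm high, loose at the other end of the crate (leave alone). Origin: centre of the underside
- tin: blue tin box, 70 (x) by 90 (y) by 140 mm high, standing loose near the scale, its centre about 160 mm from the pan's (leave alone). Origin: centre of the underside
- oil_bottle: green oil bottle with a black cap, 62 mm diameter, 190 mm high, standing loose near the crock, about 135 mm from centre to centre (leave alone). Origin: centre of the underside
- nut1: brown nut, 26 mm long and 22 mm thick with round ends, 12 g; one of eight alike, loose in the scoop at the start. Origin: its centre
- nut2: brown nut, 26 mm long and 22 mm thick with round ends, 12 g; one of eight alike, loose in the scoop at the start. Origin: its centre
- nut3: brown nut, 26 mm long and 22 mm thick with round ends, 12 g; one of eight alike, loose in the scoop at the start. Origin: its centre
- nut4: brown nut, 26 mm long and 22 mm thick with round ends, 12 g; one of eight alike, loose in the scoop at the start. Origin: its centre
- nut5: brown nut, 26 mm long and 22 mm thick with round ends, 12 g; one of eight alike, loose in the scoop at the start. Origin: its centre
- nut6: brown nut, 26 mm long and 22 mm thick with round ends, 12 g; one of eight alike, loose in the scoop at the start. Origin: its centre
- nut7: brown nut, 26 mm long and 22 mm thick with round ends, 12 g; one of eight alike, loose in the scoop at the start. Origin: its centre
- nut8: brown nut, 26 mm long and 22 mm thick with round ends, 12 g; one of eight alike, loose in the scoop at the start. Origin: its centre
Not all that is in view belongs to the job. What is shaped like the crock but yellow is not meant.

How it is judged:
By the outcome, as a careful person would: the job done as asked, in the order asked, and still so for the second after the job is handed in, with the robot touching nothing.
It also fails if it takes over 72 s, if anything falls off the work surface, if the arm or the gripper's body presses on something with over 40 N, if the wrist force passes 120 N, or if a joint passes its speed limit or range.

## Working session

There is one attempt and no reset: what is moved stays moved. The work goes in short steps, Python scripts to look and compute and a tool call to move; the robot and the scene stay as the last step left them, time stands still between calls to the robot, and variables do not carry over. Pictures are saved under pics/ and viewed, at most 10 in all, crops included, and the job is handed in when it is done.

Besides the shell and the picture viewer there is one more tool, called after "Call:" in YAML: its name, and indented under it one key for each argument. jog_arm: Moves the arm, as the interface text tells. Its arguments: {"type":"object","properties":{"targets":{"type":"array"},"jaw":{"type":"number"}},"required":["targets"]}

```bash
mkdir -p pics
cat > h.py <<'E'
import numpy as np, cv2
from scipy.spatial.transform import Rotation as R
from cell import r
def cloud(s):
    h,w=s["range_z"].shape; f=h/2/np.tan(np.radians(s["fovy"])/2)
    v,u=np.mgrid[:h,:w]; z=s["range_z"]
    p=np.stack([(u-s["cx"])/f*z,(v-s["cy"])/f*z,z],-1)
    return p@R.from_quat(s["orientation"]).as_matrix().T+np.array(s["xyz"])
E
python3 - <<'E'
from h import *
for n in("top","side"):
    s=r.snapshot(n); cv2.imwrite(f"pics/{n}0.png",s["img"]); np.savez(f"{n}0.npz",P=cloud(s),img=s["img"])
    print(n,s["xyz"],s["orientation"],s["fovy"],s["cx"],s["cy"])
o=r.get_obs(); print(o["time"],o["position"],o["ee_rot"],o["opening"])
E
```

```text
top [ 470.70650546   50.34302052 1273.97199797] [ 0.71618759 -0.69708981  0.02221732 -0.02544664] 49.549861778201276 280.61770186034937 209.8084323562335
side [ 497.44449922  938.94820222 1045.73867542] [-0.03454809  0.9295826  -0.36676631  0.01284903] 47.3642010917003 279.49911621800084 209.6239935952876
0.1 [203.50893626 590.49704942 255.54197539] [ 1.65161318e-01  9.86266288e-01 -7.37145509e-04 -6.71273641e-05] 85.5871966127099
```

View pics/top0.png

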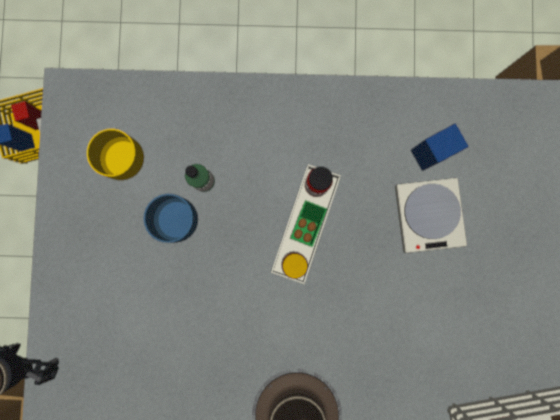

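View pics/side0.png

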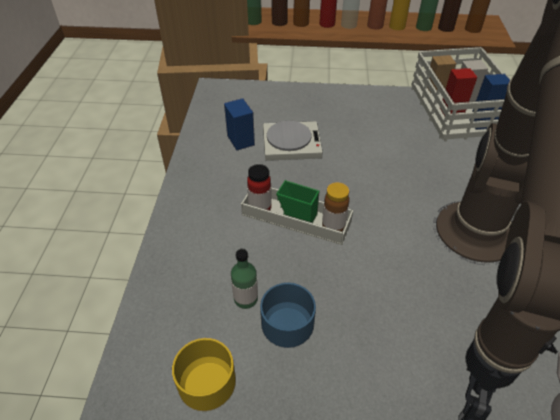

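The top view shows the target blue crock at (171,218). The yellow crock at (111,153) is a decoy and does not fit "blue". The bottle is at (197,175), the jam jar at (319,180), the scoop at (308,224) with its nuts towards the honey jar at (294,265), the scale pan at (432,211) and the tin at (440,147). The side view agrees, with the blue crock at (288,312) and the scoop at (298,200). Next I'll confirm with a crop and measure.

```bash
cat > m.py <<'E'
from h import *
def load(n): d=np.load(n); return d["P"],cv2.cvtColor(d["img"],cv2.COLOR_BGR2HSV)
def box(m): 
    return 
def rep(name,P,m,z0,z1):
    m=m&(P[...,2]>z0)&(P[...,2]<z1); q=P[m]
    if len(q)<5: print(name,len(q)); return
    (c,sz,a)=cv2.minAreaRect(q[:,:2].astype(np.float32)); (cc,rad)=cv2.minEnclosingCircle(q[:,:2].astype(np.float32))
    print(name,len(q),"rect",np.round(c,1),np.round(sz,1),round(a,1),"circ",np.round(cc,1),round(rad,1),"zmed",np.median(q[:,2]).round(1))
E
python3 - <<'E'
from m import *
for v in("top","side"):
    P,H=load(v+"0.npz"); h,s,val=[H[...,i] for i in range(3)]; x,y=P[...,0],P[...,1]
    print(v,"table z",np.median(P[(x>300)&(x<750)&(abs(y)<500)][:,2]))
    blue=(h>95)&(h<125)&(s>90); green=(h>50)&(h<85)&(s>130); red=((h<8)|(h>170))&(s>120); yel=(h>18)&(h<32)&(s>150)
    W=(x>250)&(x<900)&(abs(y)<600)
    rep("crock",P,blue&W&(y>150),92,106)
    rep("tin",P,blue&W&(y<0),130,146)
    rep("scooprim",P,green&W&(y<150)&(y>-150),95,115)
    rep("scoopall",P,green&W&(y<150)&(y>-150),20,120)
    rep("honeycap",P,yel&W&(y<200),140,165)
    rep("pan",P,(s<60)&W&(y<-100),39,48)
    rep("scalebase",P,W&(y<-150)&(val>170)&(s<40),25,36)
    rep("crate",P,W&(abs(y)<150)&(s<40)&(val>150),45,56)
    rep("jamcap",P,W&(abs(y)<100)&(val<60),145,165)
    rep("bottlecap",P,W&(y>150)&(val<60),180,200)
    g=green&W&(y<150)&(y>-150); print("scoop z hist",np.histogram(P[g][:,2],range(0,130,10)))
    if v=="top":
        im=np.load("top0.npz")["img"]; cv2.imwrite("pics/crop.png",np.hstack([cv2.resize(im[155:295,250:370],None,fx=3.5,fy=3.5,interpolation=2),cv2.resize(im[155:295,120:220],None,fx=3.5,fy=3.5)])[:600,:800])
E
```

```text
top table z 1.4143885215007685
crock 271 rect [522.4 347.9] [121.8 125.3] 1.5 circ [522.1 347.4] 63.2 zmed 99.4
tin 946 rect [ 728.3 -356.9] [67.2 90.3] 29.6 circ [ 728.5 -355.3] 53.6 zmed 140.2
scooprim 109 rect [516.9 -15.1] [ 57.9 100.3] 69.7 circ [517.6 -14.6] 56.7 zmed 104.0
scoopall 398 rect [516.9 -15.1] [ 57.9 100.3] 69.7 circ [517.6 -14.6] 56.7 zmed 74.8
honeycap 465 rect [410.7  18.8] [56.4 56.3] 1.5 circ [410.8  18.9] 29.7 zmed 155.1
pan 2304 rect [ 596.1 -324.5] [238.1 150.4] 41.4 circ [ 613.1 -338.7] 127.4 zmed 43.3
scalebase 1290 rect [ 552.4 -355.8] [185.7 165.3] 7.8 circ [ 552.3 -355. ] 121.2 zmed 30.2
crate 416 rect [519.7 -11.3] [ 95.5 309.7] 72.6 circ [519.5 -11.2] 160.4 zmed 50.2
jamcap 408 rect [627.7 -39.7] [54.8 55.4] 73.9 circ [627.8 -39.3] 28.5 zmed 155.5
bottlecap 95 rect [631.4 274. ] [24.4 23.9] 46.0 circ [631.3 274.2] 12.8 zmed 190.5
scoop z hist (array([64, 66, 32, 31, 38, 41, 42, 42, 42, 44, 84,  2]), array([  0,  10,  20,  30,  40,  50,  60,  70,  80,  90, 100, 110, 120]))
side table z -0.03714674792831829
crock 357 rect [520.6 354.3] [125.6 121.6] 87.
[... 254 characters left out ...]
.4 circ [515.4  -8.4] 59.2 zmed 77.6
honeycap 330 rect [408.6  25.5] [57.7 56.9] 64.9 circ [407.4  24.5] 30.9 zmed 153.0
pan 755 rect [ 622.1 -331.7] [276.6 151.6] 15.4 circ [ 631.6 -350.2] 145.1 zmed 41.1
scalebase 243 rect [ 549.7 -346. ] [180.9 162.1] 7.0 circ [ 552.1 -348.4] 116.4 zmed 27.7
crate 78 rect [517.2  -7.1] [ 96.7 306.7] 72.6 circ [518.6  -2.8] 157.2 zmed 48.5
jamcap 258 rect [626.  -31.7] [52.6 56.9] 5.4 circ [626.7 -32.6] 30.4 zmed 152.6
bottlecap 111 rect [630.8 281.7] [25.5 25.3] 71.5 circ [630.5 281.3] 14.5 zmed 187.6
scoop z hist (array([  0,   0,   9,  45, 107, 131, 155, 166, 197, 201, 122,   0]), array([  0,  10,  20,  30,  40,  50,  60,  70,  80,  90, 100, 110, 120]))
```

View pics/crop.png

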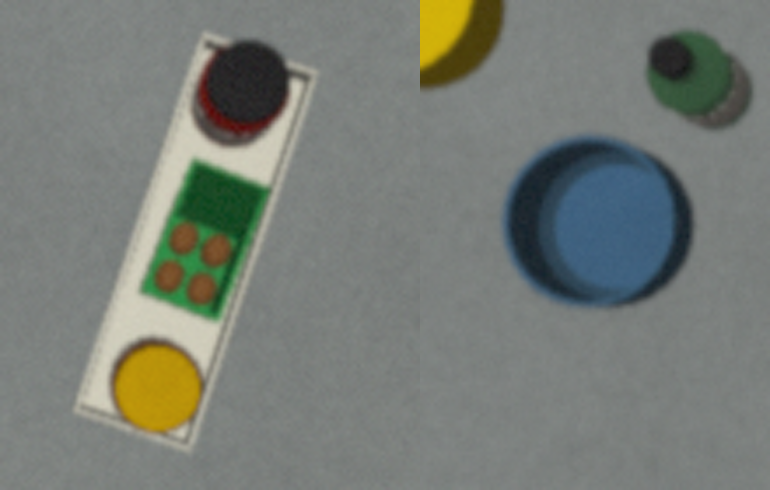

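The crop shows the green scoop between the jars. Its four visible nuts lie on the honey side, and the dark sloped front wall rises towards the black jam cap, so the lip faces the jam jar. The crock to pour into is the blue open one, with the green bottle beside it and the yellow decoy at the corner. The cameras disagree by about 6 mm in y, so I'll check the lip slope, the pan and the base ring.

```bash
cat >> m.py <<'E'
def circ(q):
    A=np.c_[2*q[:,:2],np.ones(len(q))]; s=np.linalg.lstsq(A,(q[:,:2]**2).sum(1),rcond=None)[0]
    return s[:2].round(1),np.sqrt(s[2]+s[0]**2+s[1]**2).round(1)
E
python3 - <<'E'
from m import *
for v in("top","side"):
    P,H=load(v+"0.npz"); h,s,val=[H[...,i] for i in range(3)]; x,y,z=P[...,0],P[...,1],P[...,2]
    near=(np.hypot(x-565,y+345)<90)
    m=(near&(z>37)&(z<48)).astype(np.uint8); n,l,st,c=cv2.connectedComponentsWithStats(m); i=1+st[1:,4].argmax()
    q=P[l==i]; print(v,"pan mincircle",cv2.minEnclosingCircle(q[:,:2].astype(np.float32)),"mean",q.mean(0))
    g=(h>50)&(h<85)&(s>100)&(abs(x-516)<65)&(abs(y+12)<50)
    a=np.radians(-18.5); e=np.array([np.cos(a),np.sin(a)]); f=np.array([-e[1],e[0]])
    q=P[g]; u=(q[:,:2]-[516.5,-12])@e; w=(q[:,:2]-[516.5,-12])@f
    for k in range(-60,70,15):
        b=(u>k)&(u<k+15)&(abs(w)<20)
        if b.any(): print(k,b.sum(),np.median(q[b,2]).round(1),end=" | ")
    rim=q[:,2]>97; print("\n rim u",np.percentile(u[rim],[2,98]),"w",np.percentile(w[rim],[2,98]))
    br=(np.hypot(x,y)<160)
    print("base z hist",np.histogram(z[br],[-10,5,10,15,20,25,30,40,60,100]))
E
```

```text
top pan mincircle ((563.5293579101562, -354.4417419433594), 76.73130798339844) mean [ 562.42555901 -353.55427236   43.10168185]
-60 18 105.7 | -45 22 9.0 | -30 24 9.4 | -15 33 9.7 | 0 15 10.7 | 15 91 24.9 | 30 104 66.2 | 45 53 96.4 | 
 rim u [-49.16630558  52.02352372] w [-33.20603148  26.92680247]
base z hist (array([2858,  460,  862,  411,  147,   89,  144,  118,  324]), array([-10,   5,  10,  15,  20,  25,  30,  40,  60, 100]))
side pan mincircle ((558.58984375, -348.4912414550781), 79.6630859375) mean [ 560.75430533 -345.80500511   40.78085899]
-60 105 68.9 | 15 1 59.4 | 30 46 81.1 | 45 35 98.9 | 
 rim u [-53.189865    49.78014779] w [-29.36518085  34.35470054]
base z hist (array([2054,  461,  621,  265,  136,  108,  196,  268,  603]), array([-10,   5,  10,  15,  20,  25,  30,  40,  60, 100]))
```

The inner floor rises from 10 mm to 96 mm towards the jam jar, so the lip points at azimuth -18.5°. Next I'll use the base ring, whose true centre is (0,0), to find each camera's bias.

Run:
```python
from m import *
from scipy.optimize import least_squares
for v in("top","side"):
    P,H=load(v+"0.npz"); x,y,z=P[...,0],P[...,1],P[...,2]
    m=(np.hypot(x,y)<160)&(z>7)&(z<18); q=P[m]; print(v,np.median(q[:,2]))
    # outermost point per azimuth bin
    az=np.degrees(np.arctan2(q[:,1],q[:,0])); rr=np.hypot(q[:,0],q[:,1])
    o=np.array([q[(az>=k)&(az<k+5)][rr[(az>=k)&(az<k+5)].argmax()] for k in range(-180,180,5) if ((az>=k)&(az<k+5)).sum()>3])
    f=least_squares(lambda p:np.hypot(o[:,0]-p[0],o[:,1]-p[1])-p[2],[0,0,100],loss="soft_l1",f_scale=2)
    print(f.x.round(1),len(o),np.abs(f.fun).mean().round(2), np.degrees(np.arctan2(o[:,1],o[:,0])).round()[[0,-1]])
```

```text
top 12.403985942999043
[  0.3   0.2 114.3] 39 7.55 [-92.  95.]
side 11.68226483165563
[  9.3   7.9 104.4] 45 3.87 [-66. 177.]
```

The top camera fits the base ring at (0.3, 0.2), so I trust it. Scoop rim centre is (517,-14), crock (522,348) and pan (563.5,-354). Moving to a hover above the scoop.

Call:
jog_arm:
  targets:
    - [[-0.3,-0.3,0,0,0,0],[-0.62,-0.59,0,0,0,0],[-0.72,-0.69,0,0,0,0],[-0.72,-0.69,0,0,0,0],[-0.72,-0.69,0,0,0,0],[-0.72,-0.69,0,0,0,0],[-0.72,-0.69,0,0,0,0],[-0.72,-0.69,0,0,0,0],[-0.72,-0.69,0,0,0,0],[-0.72,-0.69,0,0,0,0]]
  jaw: 1

```text
time: 1.35
position: [288.8, 425.0, 256.3]
ee_rot: [0.165, 0.986, 0.0, -0.0]
force: [0.2, -0.5, 0.9]
opening: 85.1
finger_force: 0.0
```

Call:
jog_arm:
  targets:
    - [[-0.72,-0.69,0,0,0,0],[-0.72,-0.69,0,0,0,0],[-0.72,-0.69,0,0,0,0],[-0.72,-0.69,0,0,0,0],[-0.72,-0.69,0,0,0,0],[-0.72,-0.69,0,0,0,0],[-0.72,-0.69,0,0,0,0],[-0.72,-0.69,0,0,0,0],[-0.72,-0.69,0,0,0,0],[-0.72,-0.69,0,0,0,0]]

```text
time: 2.6
position: [379.8, 247.6, 256.3]
ee_rot: [0.165, 0.986, 0.0, 0.0]
force: [-1.0, -0.7, 0.6]
opening: 85.2
finger_force: 0.0
```

Call:
jog_arm:
  targets:
    - [[-0.72,-0.69,0,0,0,0],[-0.72,-0.69,0,0,0,0],[-0.72,-0.69,0,0,0,0],[-0.72,-0.69,0,0,0,0],[-0.72,-0.69,0,0,0,0],[-0.72,-0.69,0,0,0,0],[-0.72,-0.69,0,0,0,0],[-0.72,-0.69,0,0,0,0],[-0.72,-0.69,0,0,0,0],[-0.72,-0.69,0,0,0,0]]

```text
time: 3.85
position: [470.7, 70.2, 256.3]
ee_rot: [0.165, 0.986, 0.0, 0.0]
force: [-0.6, 0.2, -0.8]
opening: 85.7
finger_force: 0.0
```

```bash
cat > plan.py <<'E'
from h import *
from scipy.linalg import logm, expm
def T(p,Rm): M=np.eye(4); M[:3,:3]=Rm; M[:3,3]=p; return M
def cur():
    o=r.get_obs(); return T(o["position"],R.from_quat(o["ee_rot"]).as_matrix()),o
def down(az): # tool pointing down, tool y at azimuth az (deg)
    c,s=np.cos(np.radians(az)),np.sin(np.radians(az)); return np.array([[-s,c,0],[c,s,0],[0,0,-1.]])
def tilted(az,th): return down(az)@R.from_euler("y",th,degrees=True).as_matrix()
def rows(T0,T1,n):
    E=np.real(expm(logm(np.linalg.inv(T0)@T1)/n))
    w=R.from_matrix(E[:3,:3]).as_rotvec()
    print("rows",n,np.round(np.r_[E[:3,3]/20,w/.12],3).tolist())
def show(o): print("t",round(o["time"],2),"p",np.round(o["position"],1),"q",np.round(o["joints"],3),"F",np.round(o["force"],1),"op",round(o["opening"],1),"eul y-az",np.round(np.degrees(np.arctan2(*R.from_quat(o["ee_rot"]).as_matrix()[[1,0],1])),2))
E
python3 - <<'E'
from plan import *
M,o=cur(); show(o)
rows(M,T([517,-14,200],down(71.5)),7)
rows(T([517,-14,200],down(71.5)),T([517,-14,87],down(71.5)),10)
E
```

```text
t 3.85 p [470.7  70.2 256.3] q [-0.563  0.152  0.354  1.964 -0.061  1.036  1.057] F [-0.6  0.2 -0.8] op 85.7 eul y-az 70.99
rows 7 [-0.507, -0.463, 0.402, 0.0, -0.0, -0.011]
rows 10 [0.0, 0.0, 0.565, 0.0, 0.0, -0.0]
```

Call:
jog_arm:
  targets:
    - [[-0.51,-0.46,0.4,0,0,-0.01],[-0.51,-0.46,0.4,0,0,-0.01],[-0.51,-0.46,0.4,0,0,-0.01],[-0.51,-0.46,0.4,0,0,-0.01],[-0.51,-0.46,0.4,0,0,-0.01],[-0.51,-0.46,0.4,0,0,-0.01],[-0.49,-0.48,0.4,0,0,-0.01],[0,0,0.5,0,0,0],[0,0,0.5,0,0,0],[0,0,0.5,0,0,0]]

```text
time: 5.1
position: [516.6, -12.2, 169.5]
ee_rot: [0.161, 0.987, 0.0, -0.0]
force: [-0.7, -0.5, -0.2]
opening: 85.3
finger_force: 0.0
```

Run:
```python
from m import *
from plan import *
M,o=cur(); show(o)
s=r.snapshot("side"); im=s["img"]; P=cloud(s)
cv2.imwrite("pics/side1.png",cv2.resize(im[80:260,200:400],None,fx=3,fy=3))
H=cv2.cvtColor(im,cv2.COLOR_BGR2HSV); g=(H[...,0]>50)&(H[...,0]<85)&(H[...,1]>100)
rep("scoop",P,g&(abs(P[...,0]-516)<70)&(abs(P[...,1]+12)<50),90,112)
# finger tips: dark points within 60 mm of tool axis, by height
x,y,z=P[...,0],P[...,1],P[...,2]; e=np.array([np.cos(np.radians(71.5)),np.sin(np.radians(71.5))])
d=(np.hypot(x-517,y+14)<75)&(z>115)&(z<175)&(H[...,2]<110)&~g
q=P[d]; w=(q[:,:2]-[517,-14])@e; u=(q[:,:2]-[517,-14])@[e[1],-e[0]]
for a,b in((115,130),(130,150),(150,175)):
    k=(q[:,2]>a)&(q[:,2]<b); print(a,k.sum(),np.percentile(w[k],[1,10,50,90,99]).round(1) if k.any() else "",np.percentile(u[k],[5,50,95]).round(1) if k.any() else "")
```

```text
t 5.1 p [516.6 -12.2 169.5] q [-0.381  0.337  0.386  1.973 -0.165  0.861  1.342] F [-0.7 -0.5 -0.2] op 85.3 eul y-az 71.52
scoop 315 rect [515.4  -9.6] [ 67.9 106. ] 71.2 circ [514.9  -6.7] 57.9 zmed 98.2
115 0  
130 0  
150 63 [-45.  -41.6 -35.5  59.1  62.4] [-13.3  -6.5   2.8]
```

View pics/side1.png

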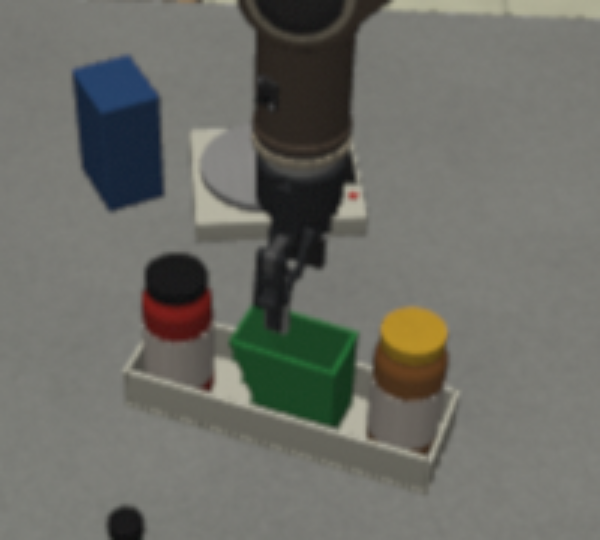

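The side view shows the open fingers above the green scoop, with the near finger at crop (277,325) by the scoop's rim, and both jars clear. The finger backs read -45 to +62 from the tool centre, which confirms the side camera's y bias of about +7 mm, so the top values stand. Descending.

Call:
jog_arm:
  targets:
    - [[-0.04,-0.06,0.3,0,0,0],[-0.04,-0.06,0.4,0,0,0],[0,0,0.5,0,0,0],[0,0,0.5,0,0,0],[0,0,0.5,0,0,0],[0,0,0.5,0,0,0],[0,0,0.5,0,0,0],[0,0,0.5,0,0,0],[0,0,0.3,0,0,0],[0,0,0.1,0,0,0]]

```text
time: 6.4
position: [517.5, -15.6, 87.9]
ee_rot: [0.161, 0.987, -0.0, -0.0]
force: [0.0, 0.5, -0.5]
opening: 85.4
finger_force: 0.0
```

Call:
jog_arm:
  targets:
    - [[0,0,0,0,0,0],[0,0,0,0,0,0],[0,0,0,0,0,0],[0,0,0,0,0,0],[0,0,0,0,0,0],[0,0,0,0,0,0],[0,0,0,0,0,0],[0,0,-0.05,0,0,0],[0,0,-0.1,0,0,0],[0,0,-0.1,0,0,0]]
  jaw: 0

```text
time: 7.65
position: [517.4, -15.6, 93.1]
ee_rot: [0.161, 0.987, -0.0, -0.0]
force: [-0.8, 0.2, -3.3]
opening: 61.6
finger_force: 65.1
```

Gripped at 61.6 mm opening with the scoop lifted about 5 mm. Lifting it clear.

Call:
jog_arm:
  targets:
    - [[0,0,-0.2,0,0,0],[0,0,-0.35,0,0,0],[0,0,-0.5,0,0,0],[0,0,-0.6,0,0,0],[0,0,-0.6,0,0,0],[0,0,-0.6,0,0,0],[0,0,-0.6,0,0,0],[0,0,-0.6,0,0,0],[0,0,-0.35,0,0,0],[0,0,-0.2,0,0,0]]

```text
time: 8.9
position: [517.7, -15.6, 185.7]
ee_rot: [0.161, 0.987, 0.0, 0.0]
force: [-0.1, -0.2, -1.8]
opening: 61.3
finger_force: 65.2
```

Run:
```python
from plan import *
from m import rep
M,o=cur(); show(o)
s=r.snapshot("side"); P=cloud(s); H=cv2.cvtColor(s["img"],cv2.COLOR_BGR2HSV); g=(H[...,0]>50)&(H[...,0]<85)&(H[...,1]>100)&(abs(P[...,0]-516)<90)&(abs(P[...,1]+12)<60)
rep("rim",P,g,190,215); print("scoop z pct",np.percentile(P[g][:,2],[1,5,95,99]))
A=T([517.5,-15.6,185],down(71.5)); B=T([500,-195,185],down(71.5)); C=T([554,-369.3,185],down(-32))
rows(M,B,10); rows(B,C,18)
```

```text
t 8.9 p [517.7 -15.6 185.7] q [-0.384  0.317  0.396  1.956 -0.155  0.897  1.338] F [-0.1 -0.2 -1.8] op 61.3 eul y-az 71.47
rim 250 rect [519.3  -0. ] [ 91.4 106.4] 70.1 circ [513.8  -9. ] 59.4 zmed 197.5
scoop z pct [105.20692132 112.71110317 200.87442371 225.64205039]
rows 10 [-0.201, -0.879, 0.004, 0.0, 0.0, -0.0]
rows 18 [-0.58, -0.055, 0.0, 0.0, -0.0, 0.836]
```

Call:
jog_arm:
  targets:
    - [[-0.07,-0.3,0,0,0,0],[-0.14,-0.6,0,0,0,0],[-0.22,-0.95,0,0,0,0],[-0.22,-0.96,0,0,0,0],[-0.23,-0.97,0,0,0,0],[-0.23,-0.97,0,0,0,0],[-0.23,-0.97,0,0,0,0],[-0.23,-0.97,0,0,0,0],[-0.24,-0.97,0,0,0,0],[-0.24,-0.97,0,0,0,0]]

```text
time: 10.2
position: [500.9, -194.0, 184.9]
ee_rot: [0.161, 0.987, -0.0, -0.0]
force: [-0.7, -0.9, -3.1]
opening: 61.6
finger_force: 65.3
```

Call:
jog_arm:
  targets:
    - [[-0.58,-0.1,0,0,0,0.5],[-0.58,-0.05,0,0,0,0.83],[-0.58,-0.05,0,0,0,0.83],[-0.58,-0.05,0,0,0,0.83],[-0.58,-0.05,0,0,0,0.83],[-0.58,-0.05,0,0,0,0.83],[-0.58,-0.05,0,0,0,0.83],[-0.58,-0.05,0,0,0,0.83],[-0.58,-0.05,0,0,0,0.83],[-0.5,-0.05,0,0,0,0.83]]

```text
time: 11.45
position: [576.3, -275.1, 184.8]
ee_rot: [0.599, 0.801, -0.0, -0.0]
force: [-0.6, -0.4, -1.5]
opening: 61.4
finger_force: 65.4
```

Run:
```python
from plan import *
M,o=cur(); show(o)
rows(M,T([554,-369.3,185],down(-32)),8)
rows(M,T([554,-369.3,160],down(-32)),8)
```

```text
t 11.45 p [ 576.3 -275.1  184.8] q [-0.086  0.571  0.669  1.671 -0.398  1.041  0.998] F [-0.6 -0.4 -1.5] op 61.4 eul y-az 16.44
rows 8 [-0.616, -0.093, -0.001, -0.001, 0.0, 0.881]
rows 8 [-0.616, -0.093, 0.155, -0.001, 0.0, 0.881]
```

Call:
jog_arm:
  targets:
    - [[-0.62,-0.09,0.15,0,0,0.88],[-0.62,-0.09,0.15,0,0,0.88],[-0.62,-0.09,0.15,0,0,0.88],[-0.62,-0.09,0.15,0,0,0.88],[-0.62,-0.09,0.15,0,0,0.88],[-0.62,-0.09,0.15,0,0,0.88],[-0.62,-0.09,0.15,0,0,0.88],[-0.6,-0.09,0.15,0,0,0.88],[0,0,0.15,0,0,0],[0,0,0.1,0,0,0]]

```text
time: 12.7
position: [555.6, -368.1, 155.7]
ee_rot: [0.873, 0.488, -0.0, -0.0]
force: [-0.9, 0.7, -2.5]
opening: 61.4
finger_force: 65.4
```

Run:
```python
from plan import *
from m import rep
M,o=cur(); show(o)
rows(M,T([554,-369.3,127],down(-32)),10)
for v in("top","side"):
    s=r.snapshot(v); P=cloud(s); H=cv2.cvtColor(s["img"],cv2.COLOR_BGR2HSV); g=(H[...,0]>50)&(H[...,0]<85)&(H[...,1]>100)&(abs(P[...,0]-556)<110)&(abs(P[...,1]+360)<110)
    rep(v,P,g,150,185); print("z pct",np.percentile(P[g][:,2],[1,5,95,99]).round(1))
    cv2.imwrite(f"pics/{v}2.png",s["img"])
```

```text
t 12.7 p [ 555.6 -368.1  155.7] q [-0.022  0.713  0.847  1.628 -0.591  1.075  0.444] F [-0.9  0.7 -2.5] op 61.4 eul y-az -31.6
rows 10 [-0.009, -0.003, 0.144, -0.001, -0.0, 0.006]
top 196 rect [ 573.  -340.8] [46.7 61.1] 56.7 circ [ 572.7 -340.3] 37.6 zmed 167.1
z pct [ 75.9  86.1 173.5 264.5]
side 235 rect [ 557.7 -360.2] [109.1  65.6] 60.6 circ [ 554.7 -358.5] 61.0 zmed 161.1
z pct [ 75.   80.9 168.9 173.1]
```

The scoop is held level over the pan. The top view gives its rim back edge at about (586,-321), as planned. Lowering.

Call:
jog_arm:
  targets:
    - [[-0.02,0,0.15,0,0,0],[-0.02,0,0.2,0,0,0],[-0.02,0,0.2,0,0,0],[-0.02,-0.01,0.2,0,0,0],[-0.01,-0.01,0.2,0,0,0],[0,0,0.15,0,0,0],[0,0,0.1,0,0,0],[0,0,0.06,0,0,0],[0,0,0.05,0,0,0],[0,0,0.05,0,0,0]]

```text
time: 14.05
position: [554.4, -369.6, 129.1]
ee_rot: [0.873, 0.487, 0.0, 0.0]
force: [-0.6, -0.5, -1.9]
opening: 61.5
finger_force: 65.4
```

Call:
jog_arm:
  targets:
    - [[0,0,0.03,0,0,0],[0,0,0.03,0,0,0],[0,0,0.03,0,0,0],[0,0,0.03,0,0,0],[0,0,0.02,0,0,0],[0,0,0.02,0,0,0],[0,0,0,0,0,0],[0,0,0,0,0,0],[0,0,0,0,0,0],[0,0,0,0,0,0]]

```text
time: 15.3
position: [554.3, -369.7, 126.9]
ee_rot: [0.873, 0.487, 0.0, 0.0]
force: [-2.0, 1.3, 6.9]
opening: 61.3
finger_force: 66.5
```

Contact at z = 127 mm, so the scoop is on the pan. Releasing, then rising.

Call:
jog_arm:
  targets:
    - [[0,0,0,0,0,0],[0,0,0,0,0,0],[0,0,0,0,0,0],[0,0,0,0,0,0],[0,0,0,0,0,0],[0,0,-0.2,0,0,0],[0,0,-0.4,0,0,0],[0,0,-0.6,0,0,0],[0,0,-0.8,0,0,0],[0,0,-0.9,0,0,0]]
  jaw: 1

```text
time: 16.55
position: [554.4, -369.7, 185.4]
ee_rot: [0.873, 0.487, 0.0, 0.0]
force: [-0.1, -0.4, -0.3]
opening: 85.2
finger_force: 0.0
```

Run:
```python
from plan import *
M,o=cur(); show(o)
# scoop pose on pan
az=-122.; ex=np.array([np.cos(np.radians(az)),np.sin(np.radians(az)),0]); pt=np.array([554.3,-369.7,0]); so=pt-18*ex; so[2]=43
print("scoop origin",so)
for th in(-50,-55,-60):
    Rm=tilted(-32,th); d=Rm[:,2]
    for xg,zg in((-8,66),(-5,62)):
        g=so+ex*xg+[0,0,zg]; tcp=g-6*d
        c=np.dot(so+ex*-35+[0,0,100]-g,d)+54
        print(th,xg,zg,"d",d.round(2),"tcp",tcp.round(1),"body clearance to back rim",c.round(1),"pre",(tcp-90*d).round(1))
```

```text
t 16.55 p [ 554.4 -369.7  185.4] q [-0.032  0.684  0.871  1.604 -0.566  1.123  0.426] F [-0.1 -0.4 -0.3] op 85.2 eul y-az -31.73
scoop origin [ 563.83854676 -354.43513427   43.        ]
-50 -8 66 d [-0.41 -0.65 -0.64] tcp [ 570.5 -343.8  112.9] body clearance to back rim 11.5 pre [ 607.  -285.3  170.7]
-50 -5 62 d [-0.41 -0.65 -0.64] tcp [ 568.9 -346.3  108.9] body clearance to back rim 6.6 pre [ 605.5 -287.8  166.7]
-55 -8 66 d [-0.43 -0.69 -0.57] tcp [ 570.7 -343.5  112.4] body clearance to back rim 12.4 pre [ 609.8 -281.   164.1]
-55 -5 62 d [-0.43 -0.69 -0.57] tcp [ 569.1 -346.   108.4] body clearance to back rim 7.6 pre [ 608.2 -283.5  160.1]
-60 -8 66 d [-0.46 -0.73 -0.5 ] tcp [ 570.8 -343.2  112. ] body clearance to back rim 13.6 pre [ 612.1 -277.1  157. ]
-60 -5 62 d [-0.46 -0.73 -0.5 ] tcp [ 569.2 -345.8  108. ] body clearance to back rim 9.0 pre [ 610.5 -279.7  153. ]
```

```bash
cat >> plan.py <<'E'
def path(T0,T1,n):
    L=logm(np.linalg.inv(T0)@T1)/n; return [np.real(T0@expm(L*k)) for k in range(n+1)]
E
python3 - <<'E'
from plan import *
M,o=cur()
ex=np.array([np.cos(np.radians(-122)),np.sin(np.radians(-122)),0]); so=np.array([563.8,-354.4,43])
Rm=tilted(-32,-50); d=Rm[:,2]; tcp=so+ex*-10+[0,0,68]-6*d; pre=T(tcp-90*d,Rm); print(tcp,pre[:3,3])
for Q in path(M,pre,10): print(np.round(Q[:3,3],0),"tip",np.round(Q[:3,3]+25*Q[:3,2],0),"fwd",round(float((Q[:3,3]+25*Q[:3,2]-so)@ex)))
rows(M,pre,10); rows(pre,T(tcp,Rm),10)
E
```

```text
[ 571.53484289 -342.02166385  114.85672566] [ 608.06959658 -283.55383601  172.70761053]
[ 554. -370.  185.] tip [ 554. -370.  160.] fwd 18
[ 560. -361.  188.] tip [ 559. -363.  163.] fwd 10
[ 565. -352.  190.] tip [ 563. -356.  165.] fwd 2
[ 571. -343.  191.] tip [ 567. -349.  167.] fwd -7
[ 576. -334.  191.] tip [ 572. -342.  168.] fwd -15
[ 582. -325.  190.] tip [ 576. -334.  168.] fwd -24
[ 587. -317.  189.] tip [ 581. -327.  167.] fwd -32
[ 593. -308.  186.] tip [ 585. -320.  165.] fwd -40
[ 598. -299.  182.] tip [ 590. -313.  163.] fwd -49
[ 603. -291.  178.] tip [ 594. -306.  160.] fwd -57
[ 608. -284.  173.] tip [ 598. -300.  157.] fwd -64
rows 10 [0.509, 0.001, -0.14, 0.002, -0.727, 0.003]
rows 10 [-0.0, 0.0, 0.45, -0.0, 0.0, 0.0]
```

Call:
jog_arm:
  targets:
    - [[0.51,0,-0.14,0,-0.73,0],[0.51,0,-0.14,0,-0.73,0],[0.51,0,-0.14,0,-0.73,0],[0.51,0,-0.14,0,-0.73,0],[0.51,0,-0.14,0,-0.73,0],[0.51,0,-0.14,0,-0.73,0],[0.51,0,-0.14,0,-0.73,0],[0.51,0,-0.14,0,-0.73,0],[0.51,0,-0.14,0,-0.73,0],[0.51,0,-0.14,0,-0.73,0]]

```text
time: 17.8
position: [608.9, -282.2, 172.0]
ee_rot: [0.791, 0.441, -0.371, 0.208]
force: [1.1, 0.9, -0.3]
opening: 85.1
finger_force: 0.0
```

```bash
cat > look.py <<'E'
from plan import *
from m import rep
import sys
def scoop(tag,c=(564,-354),z=(130,152)):
    for v in("top","side"):
        s=r.snapshot(v); P=cloud(s); H=cv2.cvtColor(s["img"],cv2.COLOR_BGR2HSV)
        g=(H[...,0]>50)&(H[...,0]<85)&(H[...,1]>100)&(abs(P[...,0]-c[0])<110)&(abs(P[...,1]-c[1])<110)
        rep(v,P,g,*z); print("z pct",np.percentile(P[g][:,2],[1,5,95,99]).round(1)); cv2.imwrite(f"pics/{v}_{tag}.png",s["img"])
E
python3 - <<'E'
from look import *
M,o=cur(); show(o); scoop("3")
a=cv2.imread("pics/top_3.png")[100:270,360:500]; b=cv2.imread("pics/side_3.png")[60:230,200:360]
cv2.imwrite("pics/c3.png",np.hstack([cv2.resize(a,None,fx=2.6,fy=2.6),cv2.resize(b,None,fx=2.6,fy=2.6)]))
E
```

```text
t 17.8 p [ 608.9 -282.2  172. ] q [-0.562  1.147  1.176  1.475 -0.154  1.223 -0.129] F [ 1.1  0.9 -0.3] op 85.1 eul y-az -31.68
top 365 rect [ 556.2 -368.1] [107.3  61.9] 57.1 circ [ 556.9 -368.3] 59.7 zmed 140.9
z pct [ 49.8  63.4 144.2 146.1]
side 0
z pct [44.2 44.9 58.9 62.5]
```

View pics/c3.png

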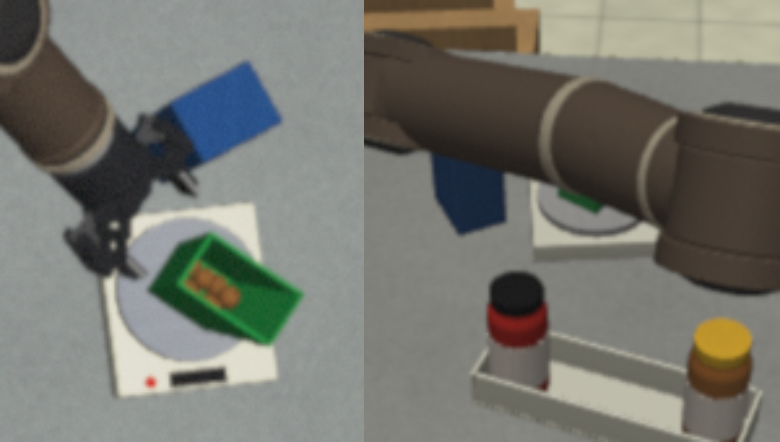

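The scoop stands upright on the pan at top-crop (225,290) with nuts visible in it. Its rim measures 107x62 mm, centred at (556,-368), so its origin is about (565.5,-353.5), 2 mm from the pan's middle. The open jaws wait behind its back wall at crop (110,240). Planning the tilted re-grasp.

Run:
```python
from plan import *
M,o=cur()
az=-122.5; ex=np.array([np.cos(np.radians(az)),np.sin(np.radians(az)),0]); so=np.array([565.5,-353.5,43])
Rm=tilted(-32.5,-58); d=Rm[:,2]; tcp=so+ex*-9+[0,0,67]-6*d; pre=T(tcp-45*d,Rm); print(tcp,"clear",np.dot(so+ex*-35+[0,0,100]-(tcp+6*d),d)+54)
for Q in path(M,pre,6): print(np.round(Q[:3,3],0),"tip",np.round(Q[:3,3]+25*Q[:3,2]-so,0),"fwd",round(float((Q[:3,3]+25*Q[:3,2]-so)@ex)))
rows(M,pre,6); rows(pre,T(tcp,Rm),6)
```

```text
[ 573.06963193 -341.61805793  113.17951559] clear 14.46341378023714
[ 610. -280.  169.] tip [ 34.  57. 110.] fwd -67
[ 607. -284.  163.] tip [ 32.  52. 104.] fwd -61
[ 605. -289.  158.] tip [29. 47. 99.] fwd -55
[ 602. -294.  152.] tip [26. 42. 95.] fwd -49
[ 599. -299.  147.] tip [23. 37. 90.] fwd -43
[ 596. -304.  142.] tip [20. 32. 85.] fwd -37
[ 594. -309.  137.] tip [17. 26. 81.] fwd -31
rows 6 [0.043, 0.015, 0.384, 0.019, -0.187, 0.019]
rows 6 [0.0, 0.0, 0.375, 0.0, -0.0, -0.0]
```

Call:
jog_arm:
  targets:
    - [[0.04,0.015,0.38,0.02,-0.19,0.02],[0.04,0.015,0.38,0.02,-0.19,0.02],[0.04,0.015,0.38,0.02,-0.19,0.02],[0.04,0.015,0.38,0.02,-0.19,0.02],[0.04,0.015,0.38,0.02,-0.19,0.02],[0.04,0.015,0.38,0.02,-0.19,0.02],[0,0,0.35,0,0,0],[0,0,0.35,0,0,0],[0,0,0.2,0,0,0],[0,0,0,0,0,0]]

```text
time: 19.15
position: [582.7, -325.8, 130.6]
ee_rot: [0.769, 0.417, -0.425, 0.233]
force: [-0.7, -0.3, -0.6]
opening: 85.2
finger_force: 0.0
```

Run:
```python
from look import *
M,o=cur(); show(o); 
az=-122.5; ex=np.array([np.cos(np.radians(az)),np.sin(np.radians(az)),0]); so=np.array([565.5,-353.5,43])
Rm=tilted(-32.5,-58); d=Rm[:,2]; tcp=so+ex*-9+[0,0,67]-6*d
rows(M,T(tcp,Rm),3)
s=r.snapshot("top"); P=cloud(s); H=cv2.cvtColor(s["img"],cv2.COLOR_BGR2HSV)
g=(H[...,0]>50)&(H[...,0]<85)&(H[...,1]>100)&(abs(P[...,0]-564)<110)&(abs(P[...,1]+354)<110); rep("top",P,g,130,152)
```

```text
t 19.15 p [ 582.7 -325.8  130.6] q [-0.535  1.269  1.179  1.509 -0.126  1.157 -0.175] F [-0.7 -0.3 -0.6] op 85.2 eul y-az -32.92
rows 3 [0.083, 0.007, 0.416, -0.012, 0.001, -0.019]
top 367 rect [ 556.4 -368.6] [106.8  61.5] 57.1 circ [ 555.9 -368.1] 60.3 zmed 141.0
```

Call:
jog_arm:
  targets:
    - [[0.08,0,0.2,0,0,0],[0.08,0,0.3,0,0,0],[0.08,0,0.3,0,0,0],[0,0,0.25,0,0,0],[0,0,0.15,0,0,0],[0,0,0.05,0,0,0],[0,0,0,0,0,0],[0,0,0,0,0,0],[0,0,0,0,0,0],[0,0,0,0,0,0]]

```text
time: 20.45
position: [573.1, -341.1, 113.2]
ee_rot: [0.768, 0.417, -0.425, 0.233]
force: [0.5, -0.3, 1.1]
opening: 85.3
finger_force: 0.0
```

Call:
jog_arm:
  targets:
    - [[0,0,0,0,0,0],[0,0,0,0,0,0],[0,0,0,0,0,0],[0,0,0,0,0,0],[0,0,0,0,0,0],[0,0,0,0,0,0],[0,0,0,0,0,0],[0,0,0,0,0,0],[0,0,0,0,0,0],[0,0,0,0,0,0]]
  jaw: 0

```text
time: 21.7
position: [573.2, -341.2, 113.3]
ee_rot: [0.768, 0.417, -0.425, 0.233]
force: [2.5, 1.9, 5.8]
opening: 61.5
finger_force: 61.0
```

Run:
```python
from look import *
M,o=cur(); show(o)
az=-122.5; ex=np.array([np.cos(np.radians(az)),np.sin(np.radians(az)),0]); so=np.array([565.5,-353.5,43]); ey=np.cross([0,0,1],ex)
S=T(so,np.c_[ex,ey,[0,0,1]]); G=np.linalg.inv(M)@S; np.save("G.npy",G)
gp=M[:3,3]+6*M[:3,2]; print("grasp in scoop",np.linalg.inv(S)@np.r_[gp,1],"tilt",np.degrees(np.arccos(-M[2,2])))
# lift 100 straight up, then base-arc to the crock
up=M.copy(); up[2,3]+=90
E=np.linalg.inv(M)[:3,:3]@np.array([0,0,90.])/20/8; print("lift rows(8)",E.round(3))
```

```text
t 21.7 p [ 573.2 -341.2  113.3] q [-0.519  1.286  1.168  1.533 -0.133  1.111 -0.177] F [2.5 1.9 5.8] op 61.5 eul y-az -32.86
grasp in scoop [-9.44876402 -0.11878131 67.17076365  1.        ] tilt 58.028855710456405
lift rows(8) [-0.477  0.002 -0.298]
```

```bash
cat > pour.py <<'E'
from plan import *
G=np.load("G.npy"); CR=np.array([522.3,348.3]); AZ=-52.
l=np.array([np.cos(np.radians(AZ)),np.sin(np.radians(AZ)),0])
def tool(back,h,tilt,az=AZ):
    """tool pose with the lip 'back' mm before the crock centre, h above rim, scoop tipped by tilt deg"""
    e=np.array([np.cos(np.radians(az)),np.sin(np.radians(az)),0]); S0=np.c_[e,np.cross([0,0,1],e),[0,0,1]]
    Rs=S0@R.from_euler("y",tilt,degrees=True).as_matrix()
    lip=np.r_[CR-back*l[:2],100+h]
    return T(lip-Rs@[71,0,100],Rs)@np.linalg.inv(G)
def prof(Q):
    S=Q@G; 
    pts=[S@[x,0,z,1] for x,z in((-35,0),(35,0),(71,100),(-35,100))]
    return " ".join(f"({(p[:2]-CR)@l[:2]:.0f},{p[2]:.0f})" for p in pts)
E
python3 - <<'E'
from pour import *
M,o=cur()
up=M.copy(); up[2,3]+=175; A=tool(30,222,0); print(A[:3,3],"up",up[:3,3])
for Q in path(up,A,8): S=Q@G; print("tcp",Q[:3,3].round(0),"scoop",S[:3,3].round(0),"r",np.hypot(*Q[:2,3]).round(0))
rows(up,A,40)
B=tool(28,25,55)
for Q in path(A,B,6): print(prof(Q),Q[:3,3].round(0))
rows(A,B,12)
C=tool(25,18,108); rows(B,C,16)
for Q in path(B,C,5): print(prof(Q),Q[:3,3].round(0))
E
```

```text
[451.08987161 439.28515341 292.34771623] up [ 573.22869093 -341.18544613  288.34771623]
tcp [ 573. -341.  288.] scoop [ 566. -354.  218.] r 667.0
tcp [ 613. -244.  289.] scoop [ 607. -257.  218.] r 659.0
tcp [ 636. -141.  289.] scoop [ 633. -155.  219.] r 652.0
tcp [644. -36. 290.] scoop [643. -51. 219.] r 645.0
tcp [636.  68. 290.] scoop [637.  54. 220.] r 640.0
tcp [612. 171. 291.] scoop [615. 157. 220.] r 635.0
tcp [572. 268. 291.] scoop [578. 255. 221.] r 632.0
tcp [518. 358. 292.] scoop [525. 346. 221.] r 630.0
tcp [451. 439. 292.] scoop [460. 428. 222.] r 630.0
rows 40 [0.548, -0.135, -0.888, -0.217, 0.001, -0.136]
(-136,222) (-66,222) (-30,322) (-136,322) [451. 439. 292.]
(-137,209) (-68,198) (-16,291) (-121,308) [457. 431. 275.]
(-140,196) (-74,174) (-8,258) (-109,291) [462. 426. 256.]
(-145,184) (-83,152) (-5,224) (-99,273) [464. 423. 237.]
(-152,173) (-96,131) (-7,190) (-92,253) [465. 422. 217.]
(-161,163) (-112,113) (-15,157) (-89,233) [463. 424. 197.]
(-171,154) (-131,97) (-28,125) (-89,212) [460. 428. 178.]
rows 12 [0.217, 0.0, 0.449, 0.004, 0.667, -0.002]
rows 16 [-0.188, 0.001, -0.181, 0.003, 0.482, -0.002]
(-171,154) (-131,97) (-28,125) (-89,212) [460. 428. 178.]
(-162,179) (-133,115) (-27,124) (-71,220) [467. 419. 190.]
(-148,202) (-132,134) (-26,123) (-51,226) [476. 408. 199.]
(-131,221) (-127,151) (-25,121) (-31,227) [485. 395. 205.]
(-111,238) (-120,168) (-25,120) (-11,225) [495. 382. 208.]
(-87,250) (-109,183) (-25,118) (8,219) [506. 369. 209.]
```

Call:
jog_arm:
  targets:
    - [[-0.2,0,-0.12,0,0,0],[-0.35,0,-0.22,0,0,0],[-0.5,0,-0.31,0,0,0],[-0.7,0,-0.44,0,0,0],[-0.8,0,-0.5,0,0,0],[-0.83,0,-0.52,0,0,0],[-0.83,0,-0.52,0,0,0],[-0.83,0,-0.52,0,0,0],[-0.83,0,-0.52,0,0,0],[-0.83,0,-0.52,0,0,0]]

```text
time: 22.95
position: [572.6, -340.8, 272.5]
ee_rot: [0.769, 0.417, -0.425, 0.233]
force: [0.6, -0.4, -1.7]
opening: 61.1
finger_force: 60.8
```

Run:
```python
from pour import *
M,o=cur(); show(o); A=tool(30,222,0); rows(M,A,40)
for Q in path(M,A,4): print(Q[:3,3].round(0))
```

```text
t 22.95 p [ 572.6 -340.8  272.5] q [-0.546  1.108  1.291  1.482 -0.027  1.254 -0.056] F [ 0.6 -0.4 -1.7] op 61.1 eul y-az -32.89
rows 40 [0.531, -0.135, -0.898, -0.218, 0.001, -0.136]
[ 573. -341.  273.]
[ 636. -141.  277.]
[636.  69. 282.]
[572. 268. 287.]
[451. 439. 292.]
```

Call:
jog_arm:
  targets:
    - [[0.2,-0.05,-0.33,-0.08,0,-0.05],[0.4,-0.1,-0.66,-0.16,0,-0.1],[0.53,-0.13,-0.89,-0.22,0,-0.14],[0.53,-0.13,-0.9,-0.22,0,-0.14],[0.53,-0.13,-0.9,-0.22,0,-0.14],[0.53,-0.13,-0.9,-0.22,0,-0.14],[0.53,-0.13,-0.9,-0.22,0,-0.14],[0.53,-0.13,-0.9,-0.22,0,-0.14],[0.53,-0.13,-0.9,-0.22,0,-0.14],[0.53,-0.13,-0.9,-0.22,0,-0.14]]

```text
time: 24.2
position: [633.3, -158.4, 275.7]
ee_rot: [0.701, 0.523, -0.389, 0.291]
force: [-0.5, 0.4, -2.4]
opening: 61.4
finger_force: 60.8
```

Run:
```python
from pour import *
M,o=cur(); show(o); A=tool(30,222,0); rows(M,A,31)
S=M@G; print(S.round(2)[:3])
for Q in path(M,A,4): print(Q[:3,3].round(0))
```

```text
t 24.2 p [ 633.3 -158.4  275.7] q [-0.857  1.086  1.284  1.513 -0.004  1.252 -0.073] F [-0.5  0.4 -2.4] op 61.4 eul y-az -16.48
rows 31 [0.526, -0.132, -0.895, -0.216, 0.001, -0.134]
[[-2.8000e-01  9.6000e-01  0.0000e+00  6.2919e+02]
 [-9.6000e-01 -2.8000e-01 -0.0000e+00 -1.7236e+02]
 [ 0.0000e+00 -0.0000e+00  1.0000e+00  2.0532e+02]]
[ 633. -158.  276.]
[643.   3. 280.]
[614. 162. 284.]
[549. 311. 288.]
[451. 439. 292.]
```

Call:
jog_arm:
  targets:
    - [[0.53,-0.13,-0.9,-0.22,0,-0.14],[0.53,-0.13,-0.9,-0.22,0,-0.14],[0.53,-0.13,-0.9,-0.22,0,-0.14],[0.53,-0.13,-0.9,-0.22,0,-0.14],[0.53,-0.13,-0.9,-0.22,0,-0.14],[0.53,-0.13,-0.9,-0.22,0,-0.14],[0.53,-0.13,-0.9,-0.22,0,-0.14],[0.53,-0.13,-0.9,-0.22,0,-0.14],[0.53,-0.13,-0.9,-0.22,0,-0.14],[0.53,-0.13,-0.9,-0.22,0,-0.14]]

```text
time: 25.45
position: [638.1, 51.2, 280.9]
ee_rot: [0.61, 0.626, -0.339, 0.347]
force: [-0.9, -0.1, -2.6]
opening: 61.5
finger_force: 60.9
```

Call:
jog_arm:
  targets:
    - [[0.53,-0.13,-0.9,-0.22,0,-0.14],[0.53,-0.13,-0.9,-0.22,0,-0.14],[0.53,-0.13,-0.9,-0.22,0,-0.14],[0.53,-0.13,-0.9,-0.22,0,-0.14],[0.53,-0.13,-0.9,-0.22,0,-0.14],[0.53,-0.13,-0.9,-0.22,0,-0.14],[0.53,-0.13,-0.9,-0.22,0,-0.14],[0.53,-0.13,-0.9,-0.22,0,-0.14],[0.53,-0.13,-0.9,-0.22,0,-0.14],[0.53,-0.13,-0.9,-0.22,0,-0.14]]

```text
time: 26.7
position: [578.2, 252.1, 286.4]
ee_rot: [0.505, 0.714, -0.282, 0.394]
force: [1.3, 0.4, -2.7]
opening: 60.7
finger_force: 61.0
```

Run:
```python
from pour import *
M,o=cur(); show(o); A=tool(30,222,0); rows(M,A,10)
S=M@G; print(S.round(2)[:3])
```

```text
t 26.7 p [578.2 252.1 286.4] q [-1.53   1.038  1.262  1.54   0.043  1.281 -0.112] F [ 1.3  0.4 -2.7] op 60.7 eul y-az 19.39
rows 10 [0.573, -0.13, -0.973, -0.229, -0.001, -0.135]
[[ 3.4000e-01  9.4000e-01  1.0000e-02  5.8264e+02]
 [-9.4000e-01  3.4000e-01  0.0000e+00  2.3825e+02]
 [-0.0000e+00 -1.0000e-02  1.0000e+00  2.1603e+02]]
```

Call:
jog_arm:
  targets:
    - [[0.57,-0.13,-0.95,-0.23,0,-0.13],[0.57,-0.13,-0.95,-0.23,0,-0.13],[0.57,-0.13,-0.95,-0.23,0,-0.13],[0.57,-0.13,-0.95,-0.23,0,-0.13],[0.57,-0.13,-0.95,-0.23,0,-0.13],[0.57,-0.13,-0.95,-0.23,0,-0.13],[0.57,-0.13,-0.95,-0.23,0,-0.13],[0.57,-0.13,-0.95,-0.23,0,-0.13],[0.4,-0.09,-0.65,-0.16,0,-0.1],[0.2,-0.05,-0.33,-0.08,0,-0.05]]

```text
time: 27.95
position: [467.6, 419.6, 289.7]
ee_rot: [0.399, 0.778, -0.218, 0.433]
force: [-0.6, 1.4, -1.8]
opening: 61.3
finger_force: 61.0
```

Run:
```python
from pour import *
from look import scoop
M,o=cur(); show(o); S=M@G; print(S.round(2)[:3]); scoop("4",c=(460,428),z=(295,330))
B=tool(28,25,55); rows(M,B,12)
for Q in path(M,B,6): print(prof(Q),Q[:3,3].round(0))
s=r.snapshot("top"); P=cloud(s); H=cv2.cvtColor(s["img"],cv2.COLOR_BGR2HSV); b=(H[...,0]>95)&(H[...,0]<125)&(H[...,1]>90)&(P[...,1]>150)&(P[...,0]>350)
rep=__import__("m").rep; rep("crock",P,b,92,106)
a=cv2.imread("pics/top_4.png")[120:300,60:260]; c=cv2.imread("pics/side_4.png")[200:400,180:380]
cv2.imwrite("pics/c4.png",np.hstack([cv2.resize(a,(400,360)),cv2.resize(c,(400,360))]))
```

```text
t 27.95 p [467.6 419.6 289.7] q [-1.838  1.028  1.246  1.526  0.056  1.312 -0.147] F [-0.6  1.4 -1.8] op 61.3 eul y-az 35.84
[[  0.59   0.81  -0.   476.44]
 [ -0.81   0.59  -0.   408.06]
 [ -0.     0.     1.   219.34]]
top 603 rect [483.  399.2] [ 67.2 126.7] 37.2 circ [479.4 396.5] 69.7 zmed 316.5
z pct [221.  226.1 321.2 322.4]
side 1047 rect [484.2 400.4] [ 87.5 125. ] 20.4 circ [492.3 404.2] 66.7 zmed 311.5
z pct [227.3 246.9 319.2 320.6]
rows 12 [0.304, -0.004, 0.379, -0.006, 0.666, -0.023]
(-110,219) (-40,219) (-4,319) (-110,319) [468. 420. 290.]
(-116,205) (-46,194) (5,287) (-100,304) [471. 415. 271.]
(-123,192) (-57,170) (9,253) (-92,286) [472. 413. 252.]
(-133,180) (-71,147) (8,219) (-86,268) [472. 413. 232.]
(-144,169) (-88,127) (1,186) (-84,249) [470. 416. 213.]
(-157,161) (-108,111) (-11,154) (-85,230) [466. 421. 195.]
(-171,154) (-131,97) (-28,125) (-89,212) [460. 428. 178.]
crock 232 rect [522.1 343.9] [123.6 120.5] 20.6 circ [522.5 347.1] 63.4 zmed 99.4
```

View pics/c4.png

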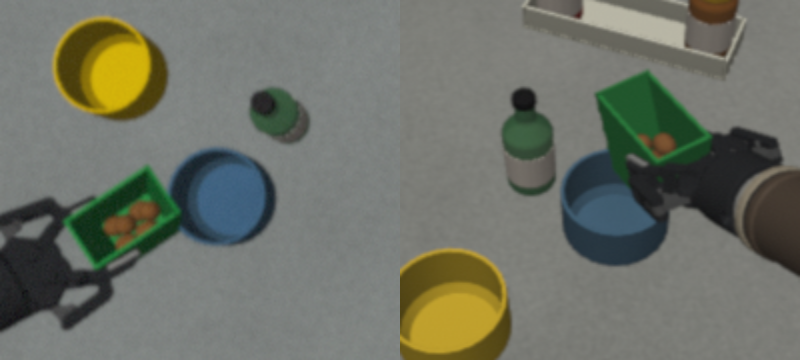

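The top crop shows the scoop upright with its nuts at (130,220), its lip at (165,190) pointing over the near edge of the blue crock at (222,197). The bottle at (275,110) and the yellow crock are clear. The side crop agrees. Starting the pre-tilt and descent.

Call:
jog_arm:
  targets:
    - [[0.2,0,0.25,0,0.4,-0.02],[0.3,0,0.38,0,0.67,-0.02],[0.3,0,0.38,0,0.67,-0.02],[0.3,0,0.38,0,0.67,-0.02],[0.3,0,0.38,0,0.67,-0.02],[0.3,0,0.38,0,0.67,-0.02],[0.3,0,0.38,0,0.67,-0.02],[0.3,0,0.38,0,0.67,-0.02],[0.3,0,0.38,0,0.67,-0.02],[0.3,0,0.38,0,0.67,-0.02]]

```text
time: 29.35
position: [469.2, 416.8, 198.9]
ee_rot: [0.446, 0.887, -0.056, 0.104]
force: [0.7, 0.5, -2.1]
opening: 61.2
finger_force: 60.9
```

Run:
```python
from pour import *
M,o=cur(); show(o); print(prof(M))
B=tool(28,25,58); rows(M,B,5); C=tool(22,20,90); rows(B,C,10); D=tool(22,18,109); rows(C,D,8)
```

```text
t 29.35 p [469.2 416.8 198.9] q [-1.543  0.676  0.971  1.672 -0.347  1.089  0.122] F [ 0.7  0.5 -2.1] op 61.2 eul y-az 36.63
(-151,163) (-101,114) (-5,160) (-81,234)
rows 5 [0.141, -0.005, 0.152, -0.009, 0.395, -0.029]
rows 10 [-0.2, 0.001, -0.175, 0.003, 0.465, -0.002]
rows 8 [-0.129, 0.0, -0.134, 0.002, 0.345, -0.001]
```

Call:
jog_arm:
  targets:
    - [[0.14,0,0.15,0,0.4,-0.03],[0.14,0,0.15,0,0.4,-0.03],[0.14,0,0.15,0,0.4,-0.03],[0.14,0,0.15,0,0.4,-0.03],[0.14,0,0.15,0,0.4,-0.03],[-0.2,0,-0.17,0,0.46,0],[-0.2,0,-0.17,0,0.46,0],[-0.2,0,-0.17,0,0.46,0],[-0.2,0,-0.17,0,0.46,0],[-0.2,0,-0.17,0,0.46,0]]

```text
time: 30.6
position: [474.7, 410.5, 196.4]
ee_rot: [0.436, 0.889, 0.057, -0.126]
force: [-0.2, 0.4, -2.1]
opening: 61.5
finger_force: 60.9
```

Run:
```python
from pour import *
M,o=cur(); show(o); print(prof(M))
C=tool(22,20,90); rows(M,C,6); D=tool(22,18,109); rows(C,D,8)
```

```text
t 30.6 p [474.7 410.5 196.4] q [-1.139  0.574  0.721  1.692 -0.705  1.168  0.508] F [-0.2  0.4 -2.1] op 61.5 eul y-az 37.83
(-152,197) (-132,129) (-26,122) (-55,224)
rows 6 [-0.176, -0.007, -0.156, -0.004, 0.389, -0.001]
rows 8 [-0.129, 0.0, -0.134, 0.002, 0.345, -0.001]
```

Run:
```python
from pour import *
M,o=cur()
C=tool(24,20,90,-42); rows(M,C,7); D=tool(22,20,108,-34); rows(C,D,8); print(C[:3,3],D[:3,3])
```

```text
rows 7 [-0.138, -0.057, -0.128, 0.081, 0.331, -0.191]
rows 8 [-0.124, -0.015, -0.144, 0.098, 0.326, -0.111]
[485.42241239 386.98046266 205.53861201] [507.23465067 366.54346406 210.51511395]
```

Call:
jog_arm:
  targets:
    - [[-0.14,-0.06,-0.13,0.08,0.33,-0.19],[-0.14,-0.06,-0.13,0.08,0.33,-0.19],[-0.14,-0.06,-0.13,0.08,0.33,-0.19],[-0.14,-0.06,-0.13,0.08,0.33,-0.19],[-0.14,-0.06,-0.13,0.08,0.33,-0.19],[-0.14,-0.06,-0.13,0.08,0.33,-0.19],[-0.14,-0.06,-0.13,0.08,0.33,-0.19],[0,0,0,0,0,0],[0,0,0,0,0,0],[0,0,0,0,0,0]]

```text
time: 31.85
position: [484.8, 387.1, 205.8]
ee_rot: [0.347, 0.897, 0.096, -0.256]
force: [0.7, 0.1, -2.7]
opening: 61.7
finger_force: 60.9
```

Run:
```python
from pour import *
M,o=cur(); show(o); print(prof(M), "tilt",np.degrees(np.arccos((M@G)[2,2])),"lip az",np.degrees(np.arctan2(*(M@G)[[1,0],2])))
D=tool(22,20,109,-34); rows(M,D,10)
s=r.snapshot("top"); H=cv2.cvtColor(s["img"],cv2.COLOR_BGR2HSV); c=s["img"][120:300,60:260]; t=r.snapshot("side")["img"][200:400,180:380]
cv2.imwrite("pics/c5.png",np.hstack([cv2.resize(c,(400,360)),cv2.resize(t,(400,360))]))
```

```text
t 31.85 p [484.8 387.1 205.8] q [-0.877  0.638  0.589  1.605 -0.828  1.407  0.819] F [ 0.7  0.1 -2.7] op 61.7 eul y-az 47.75
(-123,226) (-123,156) (-24,120) (-25,226) tilt 89.79263436595994 lip az -42.05033111188151
rows 10 [-0.107, -0.01, -0.122, 0.079, 0.278, -0.089]
```

View pics/c5.png

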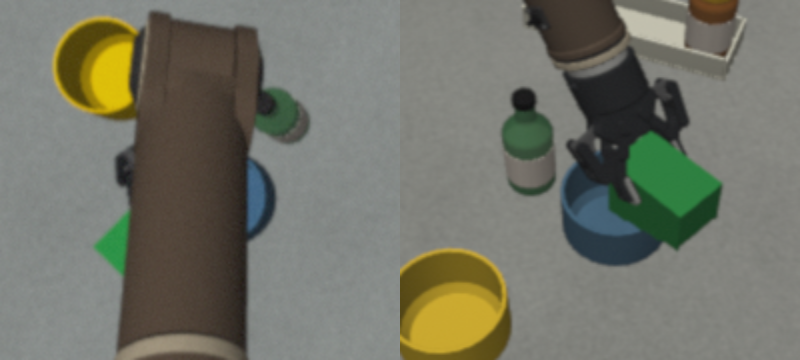

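The top view is blocked by the forearm. The side crop shows the scoop tipped about 90° over the crock's rim at (620,200), with the bottle standing and no nuts spilt outside. Tipping on to 109°.

Call:
jog_arm:
  targets:
    - [[-0.11,-0.01,-0.12,0.08,0.28,-0.09],[-0.11,-0.01,-0.12,0.08,0.28,-0.09],[-0.11,-0.01,-0.12,0.08,0.28,-0.09],[-0.11,-0.01,-0.12,0.08,0.28,-0.09],[-0.11,-0.01,-0.12,0.08,0.28,-0.09],[-0.11,-0.01,-0.12,0.08,0.28,-0.09],[-0.11,-0.01,-0.12,0.08,0.28,-0.09],[-0.11,-0.01,-0.12,0.08,0.28,-0.09],[-0.11,-0.01,-0.12,0.08,0.28,-0.09],[-0.11,-0.01,-0.12,0.08,0.28,-0.09]]

```text
time: 33.2
position: [509.2, 364.9, 209.7]
ee_rot: [0.265, 0.862, 0.123, -0.414]
force: [-0.0, 0.1, -1.2]
opening: 61.5
finger_force: 63.2
```

Run:
```python
from pour import *
M,o=cur(); show(o); print(prof(M), "tilt",np.degrees(np.arccos((M@G)[2,2])),"lip az",np.degrees(np.arctan2(*(M@G)[[1,0],2])))
```

```text
t 33.2 p [509.2 364.9 209.7] q [-0.63   0.822  0.458  1.398 -0.913  1.755  0.99 ] F [-0.   0.1 -1.2] op 61.5 eul y-az 56.01
(-78,252) (-100,186) (-21,119) (12,219) tilt 109.26917611432509 lip az -33.91719842457142
```

Run:
```python
from pour import *
M,o=cur(); A=tool(20,235,0,-54); rows(M,A,20)
for Q in path(M,A,10): print(prof(Q),Q[:3,3].round(0))
```

```text
rows 20 [0.24, 0.007, -0.284, 0.005, -0.785, 0.173]
(-78,252) (-100,186) (-21,119) (12,219) [509. 365. 210.]
(-83,255) (-93,186) (-2,135) (12,240) [511. 364. 224.]
(-89,257) (-85,187) (13,155) (7,261) [511. 365. 239.]
(-95,257) (-78,189) (25,177) (-1,280) [509. 368. 254.]
(-101,257) (-72,193) (32,202) (-12,298) [506. 373. 267.]
(-107,255) (-66,198) (35,227) (-27,313) [500. 380. 279.]
(-112,253) (-62,204) (33,252) (-44,325) [493. 389. 289.]
(-117,249) (-58,211) (26,276) (-64,333) [486. 399. 297.]
(-121,245) (-56,219) (14,299) (-84,338) [477. 409. 303.]
(-124,240) (-55,227) (-1,318) (-105,338) [468. 421. 305.]
(-126,235) (-56,235) (-20,335) (-126,335) [460. 433. 305.]
```

Call:
jog_arm:
  targets:
    - [[0,0,0,0,0,0],[0,0,0,0,0,0],[0,0,0,0,0,0],[0,0,0,0,0,0],[0,0,0,0,0,0],[0,0,0,0,0,0],[0,0,0,0,0,0],[0,0,0,0,0,0],[0,0,0,0,0,0],[0,0,0,0,0,0]]

```text
time: 34.45
position: [509.0, 365.0, 209.6]
ee_rot: [0.266, 0.862, 0.123, -0.413]
force: [0.7, 0.2, -1.2]
opening: 61.6
finger_force: 63.1
```

Call:
jog_arm:
  targets:
    - [[0.12,0,-0.14,0,-0.39,0.09],[0.24,0,-0.28,0,-0.78,0.17],[0.24,0,-0.28,0,-0.78,0.17],[0.24,0,-0.28,0,-0.78,0.17],[0.24,0,-0.28,0,-0.78,0.17],[0.24,0,-0.28,0,-0.78,0.17],[0.24,0,-0.28,0,-0.78,0.17],[0.24,0,-0.28,0,-0.78,0.17],[0.24,0,-0.28,0,-0.78,0.17],[0.24,0,-0.28,0,-0.78,0.17]]

```text
time: 35.7
position: [500.0, 378.0, 277.2]
ee_rot: [0.373, 0.927, -0.042, -0.011]
force: [-0.1, -0.8, -1.9]
opening: 61.6
finger_force: 63.0
```

Call:
jog_arm:
  targets:
    - [[0.24,0,-0.28,0,-0.78,0.17],[0.24,0,-0.28,0,-0.78,0.17],[0.24,0,-0.28,0,-0.78,0.17],[0.24,0,-0.28,0,-0.78,0.17],[0.24,0,-0.28,0,-0.78,0.17],[0.24,0,-0.28,0,-0.78,0.17],[0.24,0,-0.28,0,-0.78,0.17],[0.24,0,-0.28,0,-0.78,0.17],[0.24,0,-0.28,0,-0.78,0.17],[0.24,0,-0.28,0,-0.78,0.17]]

```text
time: 36.95
position: [458.7, 429.2, 305.6]
ee_rot: [0.402, 0.792, -0.205, 0.411]
force: [-0.2, -0.1, -0.9]
opening: 61.5
finger_force: 63.0
```

Run:
```python
from pour import *
M,o=cur(); show(o); S=M@G; print(prof(M), "tilt",np.degrees(np.arccos(S[2,2])),S[:3,3])
s=r.snapshot("top"); c=s["img"][120:300,60:260]; t=r.snapshot("side")["img"][200:400,180:380]
cv2.imwrite("pics/c6.png",np.hstack([cv2.resize(c,(400,360),interpolation=2),cv2.resize(t,(400,360),interpolation=2)]))
up=M.copy()
az=-122.5; ex=np.array([np.cos(np.radians(az)),np.sin(np.radians(az)),0]); ey=np.cross([0,0,1],ex)
W=T([563.8,-354.2,215],np.c_[ex,ey,[0,0,1]])@np.linalg.inv(G); print("over pan",W[:3,3]); rows(M,W,40)
for Q in path(M,W,6): print((Q@G)[:3,3].round(0),Q[:3,3].round(0))
```

```text
t 36.95 p [458.7 429.2 305.6] q [-1.813  0.907  1.132  1.504  0.146  1.352 -0.219] F [-0.2 -0.1 -0.9] op 61.5 eul y-az 36.31
(-127,237) (-57,233) (-16,330) (-122,336) tilt 3.3135211868066645 [465.20396666 420.9853901  234.57448802]
over pan [ 571.52869093 -341.88544613  285.34771623]
rows 40 [-0.551, 0.104, 0.872, 0.21, -0.012, 0.139]
[465. 421. 235.] [459. 429. 306.]
[547. 309. 228.] [542. 319. 299.]
[604. 184. 223.] [602. 195. 294.]
[635.  49. 219.] [635.  61. 289.]
[639. -89. 216.] [641. -76. 287.]
[ 615. -226.  215.] [ 620. -213.  285.]
[ 564. -354.  215.] [ 572. -342.  285.]
```

View pics/c6.png

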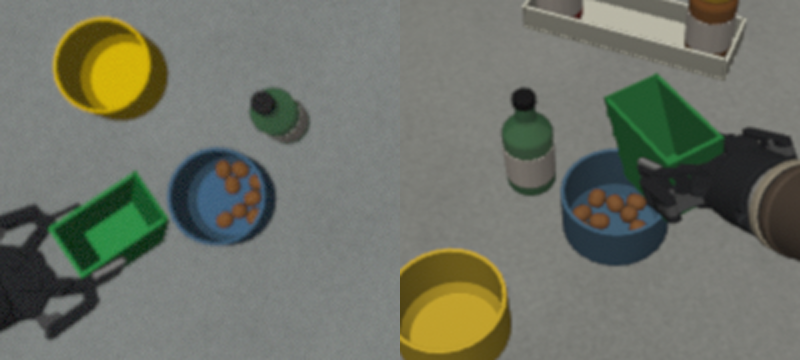

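All eight nuts lie in the blue crock, in the top crop around (222–257, 167–219). The scoop is empty, and the bottle and crock stand in place. Returning along the arc to the scale.

Call:
jog_arm:
  targets:
    - [[-0.2,0.04,0.32,0.08,0,0.05],[-0.4,0.07,0.63,0.15,0,0.1],[-0.55,0.1,0.87,0.21,-0.01,0.14],[-0.55,0.1,0.87,0.21,-0.01,0.14],[-0.55,0.1,0.87,0.21,-0.01,0.14],[-0.55,0.1,0.87,0.21,-0.01,0.14],[-0.55,0.1,0.87,0.21,-0.01,0.14],[-0.55,0.1,0.87,0.21,-0.01,0.14],[-0.55,0.1,0.87,0.21,-0.01,0.14],[-0.55,0.1,0.87,0.21,-0.01,0.14]]

```text
time: 38.3
position: [566.8, 272.8, 295.8]
ee_rot: [0.505, 0.728, -0.266, 0.38]
force: [0.1, -0.4, -1.3]
opening: 61.3
finger_force: 63.0
```

Call:
jog_arm:
  targets:
    - [[-0.55,0.1,0.87,0.21,-0.01,0.14],[-0.55,0.1,0.87,0.21,-0.01,0.14],[-0.55,0.1,0.87,0.21,-0.01,0.14],[-0.55,0.1,0.87,0.21,-0.01,0.14],[-0.55,0.1,0.87,0.21,-0.01,0.14],[-0.55,0.1,0.87,0.21,-0.01,0.14],[-0.55,0.1,0.87,0.21,-0.01,0.14],[-0.55,0.1,0.87,0.21,-0.01,0.14],[-0.55,0.1,0.87,0.21,-0.01,0.14],[-0.55,0.1,0.87,0.21,-0.01,0.14]]

```text
time: 39.55
position: [630.7, 77.0, 288.1]
ee_rot: [0.606, 0.641, -0.326, 0.339]
force: [0.2, 0.4, -1.6]
opening: 61.6
finger_force: 63.0
```

Call:
jog_arm:
  targets:
    - [[-0.55,0.1,0.87,0.21,-0.01,0.14],[-0.55,0.1,0.87,0.21,-0.01,0.14],[-0.55,0.1,0.87,0.21,-0.01,0.14],[-0.55,0.1,0.87,0.21,-0.01,0.14],[-0.55,0.1,0.87,0.21,-0.01,0.14],[-0.55,0.1,0.87,0.21,-0.01,0.14],[-0.55,0.1,0.87,0.21,-0.01,0.14],[-0.55,0.1,0.87,0.21,-0.01,0.14],[-0.55,0.1,0.87,0.21,-0.01,0.14],[-0.55,0.1,0.87,0.21,-0.01,0.14]]

```text
time: 40.8
position: [633.3, -128.9, 283.4]
ee_rot: [0.694, 0.54, -0.378, 0.29]
force: [0.7, 0.2, -1.0]
opening: 61.7
finger_force: 63.0
```

```bash
cat > back.py <<'E'
from pour import *
def pan(h,x=563.8,y=-354.2):
    az=-122.5; ex=np.array([np.cos(np.radians(az)),np.sin(np.radians(az)),0]); ey=np.cross([0,0,1],ex)
    return T([x,y,43+h],np.c_[ex,ey,[0,0,1]])@np.linalg.inv(G)
E
python3 - <<'E'
from back import *
M,o=cur(); show(o); print((M@G)[:3].round(2)); rows(M,pan(120),11)
E
```

```text
t 40.8 p [ 633.3 -128.9  283.4] q [-0.884  1.005  1.203  1.516  0.08   1.273 -0.134] F [ 0.7  0.2 -1. ] op 61.7 eul y-az -14.37
[[-2.4000e-01  9.7000e-01  0.0000e+00  6.2951e+02]
 [-9.7000e-01 -2.4000e-01 -2.0000e-02 -1.4149e+02]
 [-2.0000e-02 -1.0000e-02  1.0000e+00  2.1274e+02]]
rows 11 [-0.35, 0.117, 0.969, 0.202, -0.015, 0.138]
```

Call:
jog_arm:
  targets:
    - [[-0.35,0.12,0.97,0.2,-0.015,0.14],[-0.35,0.12,0.97,0.2,-0.015,0.14],[-0.35,0.12,0.97,0.2,-0.015,0.14],[-0.35,0.12,0.97,0.2,-0.015,0.14],[-0.35,0.12,0.97,0.2,-0.015,0.14],[-0.35,0.12,0.97,0.2,-0.015,0.14],[-0.35,0.12,0.97,0.2,-0.015,0.14],[-0.35,0.12,0.97,0.2,-0.015,0.14],[-0.3,0.1,0.8,0.17,-0.01,0.12],[-0.2,0.06,0.5,0.1,-0.01,0.07]]

```text
time: 42.05
position: [585.4, -311.6, 240.9]
ee_rot: [0.759, 0.436, -0.418, 0.243]
force: [-0.5, 0.3, -0.6]
opening: 61.4
finger_force: 63.0
```

Run:
```python
from back import *
M,o=cur(); show(o); print((M@G)[:3].round(3)); rows(M,pan(60),6); rows(pan(60),pan(4),8)
```

```text
t 42.05 p [ 585.4 -311.6  240.9] q [-0.579  1.085  1.193  1.511  0.034  1.219 -0.15 ] F [-0.5  0.3 -0.6] op 61.4 eul y-az -30.06
[[-4.95000e-01  8.69000e-01 -2.00000e-03  5.78408e+02]
 [-8.69000e-01 -4.95000e-01 -2.00000e-03 -3.24183e+02]
 [-3.00000e-03  1.00000e-03  1.00000e+00  1.70527e+02]]
rows 6 [0.331, 0.03, 0.532, 0.058, -0.004, 0.035]
rows 8 [0.297, -0.001, 0.185, 0.0, -0.0, 0.0]
```

Call:
jog_arm:
  targets:
    - [[0.32,0.03,0.5,0.05,0,0.03],[0.32,0.03,0.5,0.05,0,0.03],[0.32,0.03,0.5,0.05,0,0.03],[0.32,0.03,0.5,0.05,0,0.03],[0.32,0.03,0.4,0.05,0,0.03],[0.32,0.03,0.3,0,0,0],[0,0,0,0,0,0],[0,0,0,0,0,0],[0,0,0,0,0,0],[0,0,0,0,0,0]]

```text
time: 43.3
position: [576.7, -333.9, 180.1]
ee_rot: [0.766, 0.424, -0.422, 0.236]
force: [-0.6, 0.1, -1.1]
opening: 61.1
finger_force: 63.0
```

Run:
```python
from back import *
from look import scoop
M,o=cur(); show(o); print((M@G)[:3].round(3)); rows(M,pan(8),7)
S=M@G; print("expected rim centre",(S@[18,0,100,1]).round(1)); scoop("7",z=(185,230))
```

```text
t 43.3 p [ 576.7 -333.9  180.1] q [-0.528  1.156  1.149  1.529 -0.008  1.159 -0.192] F [-0.6  0.1 -1.1] op 61.1 eul y-az -31.92
[[-5.23000e-01  8.52000e-01 -3.00000e-03  5.69314e+02]
 [-8.52000e-01 -5.23000e-01 -3.00000e-03 -3.46192e+02]
 [-4.00000e-03  1.00000e-03  1.00000e+00  1.09683e+02]]
rows 7 [0.32, -0.002, 0.28, 0.017, -0.004, 0.009]
expected rim centre [ 559.6 -361.8  209.6    1. ]
top 625 rect [ 563.4 -364.6] [110.3  71.3] 57.7 circ [ 560.7 -361.9] 61.2 zmed 204.3
z pct [111.2 113.5 211.3 213.2]
side 124 rect [ 537.8 -388.7] [38.7 64.8] 56.6 circ [ 540.3 -388.3] 35.2 zmed 198.3
z pct [185.6 186.9 206.8 208.4]
```

Call:
jog_arm:
  targets:
    - [[0.32,0,0.28,0.02,0,0.01],[0.32,0,0.28,0.02,0,0.01],[0.32,0,0.28,0.02,0,0.01],[0.32,0,0.28,0.02,0,0.01],[0.32,0,0.28,0.02,0,0.01],[0.32,0,0.28,0.02,0,0.01],[0.25,0,0.23,0.02,0,0.01],[0,0,0,0,0,0],[0,0,0,0,0,0],[0,0,0,0,0,0]]

```text
time: 44.65
position: [571.9, -342.0, 123.1]
ee_rot: [0.77, 0.417, -0.424, 0.232]
force: [0.6, 0.4, -0.4]
opening: 61.5
finger_force: 63.0
```

Run:
```python
from back import *
M,o=cur(); show(o); print((M@G)[:3].round(3)); rows(M,pan(0),8)
```

```text
t 44.65 p [ 571.9 -342.   123.1] q [-0.499  1.225  1.107  1.533 -0.046  1.116 -0.234] F [ 0.6  0.4 -0.4] op 61.5 eul y-az -33.0
[[-5.39000e-01  8.42000e-01 -1.00000e-03  5.64183e+02]
 [-8.42000e-01 -5.39000e-01 -3.00000e-03 -3.54001e+02]
 [-4.00000e-03 -1.00000e-03  1.00000e+00  5.27220e+01]]
rows 8 [0.051, -0.002, 0.033, -0.003, -0.004, -0.001]
```

Call:
jog_arm:
  targets:
    - [[0.05,0,0.033,0,0,0],[0.05,0,0.033,0,0,0],[0.05,0,0.033,0,0,0],[0.05,0,0.033,0,0,0],[0.05,0,0.033,0,0,0],[0.04,0,0.025,0,0,0],[0.03,0,0.018,0,0,0],[0.02,0,0.012,0,0,0],[0,0,0,0,0,0],[0,0,0,0,0,0]]

```text
time: 45.9
position: [571.6, -342.0, 114.7]
ee_rot: [0.77, 0.417, -0.425, 0.232]
force: [0.5, 0.1, -1.8]
opening: 61.3
finger_force: 63.0
```

Call:
jog_arm:
  targets:
    - [[0.02,0,0.012,0,0,0],[0.02,0,0.012,0,0,0],[0.02,0,0.012,0,0,0],[0,0,0,0,0,0],[0,0,0,0,0,0],[0,0,0,0,0,0],[0,0,0,0,0,0],[0,0,0,0,0,0],[0,0,0,0,0,0],[0,0,0,0,0,0]]

```text
time: 47.15
position: [571.7, -342.0, 113.5]
ee_rot: [0.77, 0.417, -0.425, 0.232]
force: [-0.0, 4.1, 4.9]
opening: 61.3
finger_force: 63.4
```

Contact at z = 113.5 mm, so the scoop is seated. Releasing and backing out along the fingers.

Call:
jog_arm:
  targets:
    - [[0,0,0,0,0,0],[0,0,0,0,0,0],[0,0,0,0,0,0],[0,0,0,0,0,0],[0,0,0,0,0,0],[0,0,-0.1,0,0,0],[0,0,-0.2,0,0,0],[0,0,-0.4,0,0,0],[0,0,-0.5,0,0,0],[0,0,-0.6,0,0,0]]
  jaw: 1

```text
time: 48.4
position: [588.7, -315.7, 132.9]
ee_rot: [0.77, 0.417, -0.424, 0.232]
force: [0.2, 0.4, -0.3]
opening: 85.3
finger_force: 0.0
```

Call:
jog_arm:
  targets:
    - [[0,0,-0.8,0,0,0],[0,0,-0.8,0,0,0],[0,0,-0.8,0,0,0],[0,0,-0.8,0,0,0],[0,0,-0.8,0,0,0],[0,0,-0.8,0,0,0],[0,0,-0.5,0,0,0],[0,0,-0.2,0,0,0],[0,0,0,0,0,0],[0,0,0,0,0,0]]

```text
time: 49.65
position: [638.3, -238.7, 190.7]
ee_rot: [0.77, 0.417, -0.425, 0.231]
force: [0.4, -0.4, -0.3]
opening: 85.3
finger_force: 0.0
```

Run:
```python
from look import *
M,o=cur(); show(o); scoop("8")
s=r.snapshot("top"); P=cloud(s); H=cv2.cvtColor(s["img"],cv2.COLOR_BGR2HSV); h,sa,v=[H[...,i] for i in range(3)]; x,y=P[...,0],P[...,1]
b=(h>95)&(h<125)&(sa>90); rep("crock",P,b&(y>150)&(x>350)&(x<900),92,106); rep("tin",P,b&(y<-100),130,146)
rep("honey",P,(h>18)&(h<32)&(sa>150)&(y<200)&(x>300)&(x<600),140,165); rep("jam",P,(v<60)&(abs(x-628)<45)&(abs(y+40)<45),145,165)
cv2.imwrite("pics/f.png",s["img"])
```

```text
t 49.65 p [ 638.3 -238.7  190.7] q [-0.575  1.19   1.131  1.333 -0.041  1.396 -0.25 ] F [ 0.4 -0.4 -0.3] op 85.3 eul y-az -33.06
top 375 rect [ 554.8 -369. ] [107.4  62.6] 57.4 circ [ 555.5 -367.6] 59.2 zmed 140.8
z pct [ 43.8  46.5 144.6 146.5]
side 93 rect [ 537.1 -387.1] [54.4 64.2] 57.0 circ [ 541.2 -384.6] 37.8 zmed 136.2
z pct [104.6 110.8 141.3 143. ]
crock 100 rect [549.2 365.9] [ 56.8 123.1] 36.0 circ [528.5 350.9] 61.6 zmed 99.2
tin 942 rect [ 727.8 -355.9] [67.4 91. ] 29.5 circ [ 728.1 -355.7] 53.6 zmed 140.2
honey 464 rect [410.7  18.8] [56.3 56.3] 1.6 circ [410.9  19. ] 29.7 zmed 155.3
jam 385 rect [626.8 -39.5] [52.8 53.9] 58.0 circ [627.5 -39.5] 28.0 zmed 155.5
```

View pics/f.png

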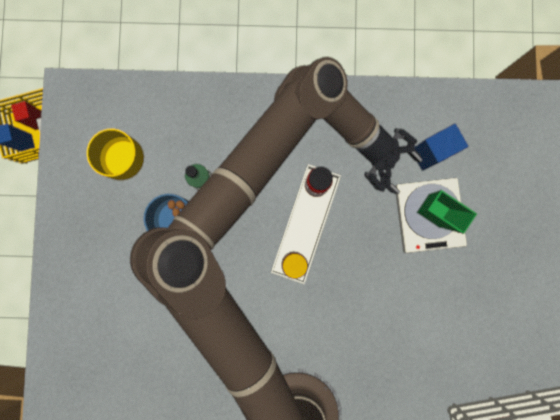

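The empty scoop stands upright on the pan at pixel (446,211), with its origin about 1 mm from the middle. The nuts are in the crock at (171,212), and the jars, tin and bottle have not moved. The gripper is clear at 49.7 s, so I'm handing in.

```bash
python3 -c "
from cell import r
print(r.finish_job())"
```

```text
the job is handed in; nothing more can be done
None
```

The job is handed in at 49.7 s (limit 72 s): the full scoop stood released on the scale for over a second, all eight nuts were poured into the blue crock, and the empty scoop is back upright mid-pan; no verdict was returned.

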